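# Reset the tripped bench power box

## Task

One of the two grey power boxes on the bench has tripped: its reset button has popped up inside the round well, while the button of the other box lies deep in its well. On the tripped box push the lever to off (towards the robot), then reach into the well with a fingertip and press the reset button down until it snaps home, then push the lever back to on (away from the robot). Only push and press, without force, squeezing or shifting the box; leave the other box untouched and the things lying about where they are.

Things in the scene. Friction and masses are not known exactly. Their poses are not given: they have to be found in the camera images.
- tripped_box: the power box that has tripped: grey steel, 124 mm (x) by 174 mm (y), flat cover 70 mm above the bench, about 4 kg, loose on rubber feet (slides above about 25 N). Origin: centre of its underside; z up, x to the back of the bench (away from the robot, within 0.22 rad), y left. On the cover, a lever at x 0, y +46 mm and a round well at x 0, y -44 mm. Two round outlets in the front.
- tripped_box_well (a point): centre of the mouth of its round well (black collar, 50 mm inside, 60 mm outside diameter, rim 84 mm above the bench, 14 mm above the cover); the well goes straight down
- tripped_box_reset_top (a point): centre of the top of its reset button, a flat metal disc of 38 mm diameter in that well; tripped, it lies 6 mm below the rim, and home 22 mm below it. It moves straight down
- tripped_box_reset (a joint): travel of its reset button in m: 0 popped up (tripped), 0.016 fully home. It resists with about 4.5 N at first, less as it goes down, springs up again if let go before 9 mm and snaps home by itself beyond; it then stays home
- tripped_box_lever_tip (a point): tip of its metal toggle lever, a bat 46 mm long and 8 to 14 mm thick, which pivots 78 mm above the bench at box x 0, y +46 mm and swings in the box's x-z plane, 0.45 rad either side of upright, so that the tip stands 20 mm behind (on) or before (off) the pivot, 119 mm above the bench (this point: end of the bat)
- tripped_box_lever (a joint): angle of that lever in rad: 0 on (leaning to the back, box +x), 0.9 off (leaning to the robot, box -x). A spring snaps it to the nearer end from the middle (0.45); 3 to 4 N at the tip moves it
- other_box: the second power box, the same in every respect but not tripped: its lever is on and its reset button lies home, 22 mm deep in its well. To be left alone
- other_box_reset (a joint): travel of its reset button in m, 0 home (as it starts), -0.016 popped up
- other_box_lever (a joint): angle of its lever in rad, as for the first: starts on at 0
- spark_plug: used spark plug, 23x74x20 mm, lying between the two boxes; loose bystander; origin at the centre of its underside
- insulating_tape: roll of black tape, 58 mm across, 19 mm high, lying flat behind the gap between the boxes; loose bystander; origin at the centre of its underside
- hex_nut: steel nut, 21 mm across, 10 mm high, in front of the gap between the boxes; loose bystander; origin at the centre of its underside

How it is judged:
By the outcome, as a careful person would: the job done as asked, in the order asked, and still so for the second after the job is handed in, with the robot touching nothing.
It also fails if it takes over 45 s, if anything falls off the work surface, if the arm or the gripper's body presses on something with over 40 N, if the wrist force passes 120 N, or if a joint passes its speed limit or range.

## Robot

A 7-joint arm with a two-finger parallel gripper is mounted at the origin on the work surface; the furniture and walls round the work are solid. World frame = base frame: x ahead of the robot, y to its left, z up, the work surface at z = 0. Lengths are in m, angles in rad, forces in N, time in s.
With the tool pointing down it reaches from about 0.4 to 0.85 m from the base axis. Payload 4.5 kg.
Tool frame: the origin (TCP) lies between the finger pads; the fingertips stand 14 mm ahead of it and the grasp point (between the pads) lies 5 mm behind it; z points along the fingers, y is the line along which they close (so a half turn about z gives the same grasp; the last joint's range is limited). The gripper opens to 88 mm and grips with 3 to 60 N. Pads are 18 mm wide; open, the fingers measure 123 mm over their backs; the gripper's body (75 mm by 187 mm) begins 45 mm behind the grasp point.
Start: joints at [1.161, 0.689, -0.195, 1.565, 0.157, 0.902, -0.215], TCP at [0.268, -0.564, 0.253] pointing down, gripper open.
Joint ranges: [-3.01, 3.01], [-0.46, 2.08], [-1.47, 1.51], [0.13, 2.56], [-1, 4.14], [0.04, 2.09], [-2.66, 2.66]. Speed limits (rad/s): [2.57, 2.57, 3.14, 3.14, 3.14, 3.14, 3.14].

## Interface

Orientations are given as a unit quaternion [x, y, z, w].
In Python, from plant import env gives the robot as it stands. The module is installed in compiled form; this text tells all that it offers.
- The arm moves only by the tool step_arm, never from a script. Its argument "plan" is a list of rows, each a list of 3 entries, a list of its own where there are three numbers: the turn, a rotation vector about the tool's x, y, z in rad, then the shift along the tool's x, y, z in m, then the finger opening in m, from 0 to 0.0881. A call has 1 to 8 rows; each row is the pose to reach, as a shift and turn from the pose commanded when the call began, along the tool's axes at that moment; what a row does not reach only later rows make up. A row lasts 1/12 s, in which the tool goes at most 41.7 mm and 7.16 degrees, less where a joint would pass 70% of its speed; a pose out of reach is approached as far as the arm can. A call with a gripper value outside its range is refused whole. The fingers move at their own pace and stop on an object; "squeeze" is the grip in N (left out, the last holds). Time passes only in rows, so rows that repeat a pose let the fingers close. It gives the time, the measured TCP pose, the force, the opening and the grip force at its end, in the units of the state.
- env.get_state(): the state, without advancing time (a new reading comes with each control period).
- env.get_image(name): name is "scene" or "side" or "wrist"; returns the picture (420x560x3 uint8, red, green, blue); there is no depth.
- env.calibration(name): a dict with "fx", "fy", "cx", "cy" (pixels), "R" (3x3) and "t" (3): a world point X has camera coordinates R X + t. Camera axes: x right, y down, z forward; pixel columns grow to the right and rows downward; lengths in m; the calibration is good to about 2 mm. A picture is of the moment at which its call begins: read the wrist's pose just before it. calibration takes no time and is no camera call; for the wrist camera it gives the pose at the moment of the call.
- env.finish_job(): hands the job in; it is judged then, once.
The state is a dict: "t": time; "q": joint angles; "qvel": joint speeds; "tau": joint torques, N m; "ee_pos": TCP position; "eef_rot": TCP orientation; "contact_force": force on the tool from outside, world axes, zero at the start; "ft_torque": the same for the moment, N m; "width": finger opening in m; "finger_force": force on a finger pad.
Only numpy, scipy, OpenCV 4.12 (cv2) and the standard library are available. Lean on these libraries where they do the work, as an engineer would, in place of code of your own. Each camera call takes 0.05 s, during which the arm holds its last target. There are 200 camera calls.

## Working session

There is one attempt and no reset: what is moved stays moved. The work goes in short steps, Python scripts to look and compute and a tool call to move; the robot and the scene stay as the last step left them, time stands still between calls to the robot, and variables do not carry over. Pictures are saved under pics/ and viewed, at most 10 in all, crops included, and the job is handed in when it is done.

Besides the shell and the picture viewer there is one more tool, called after "Request:" by a JSON object that holds its "op" and its "data", one argument or row to a line. step_arm: Moves the arm, as the interface text tells. Its arguments: {"type":"object","properties":{"plan":{"type":"array"},"squeeze":{"type":"number"}},"required":["plan"]}

```bash
mkdir -p pics
python3 - <<'E'
from plant import env
import cv2
s=env.get_state()
print(s['t'],s['ee_pos'],s['eef_rot'],s['width'],s['contact_force'])
for n in ['scene','side']:
    cv2.imwrite(f'pics/{n}0.png',env.get_image(n)[:,:,::-1])
    c=env.calibration(n);print(n,c['fx'],c['R'],c['t'])
E
```

```text
0.0 [ 0.26806219 -0.56393004  0.25189977] [ 9.75471701e-01  2.20122929e-01 -2.64161826e-04 -8.86687941e-04] 0.08810710729342663 [ 0.07748321  0.27291671 -1.59628335]
scene 423.2910632788264 [[ 0.58355102 -0.81185473 -0.01897606]
 [-0.41075225 -0.27492459 -0.86930953]
 [ 0.70053607  0.51508093 -0.49390368]] [-0.32843693  0.3032358   0.49884109]
side 403.8207537480841 [[ 0.73409823  0.67901376 -0.00633253]
 [ 0.49307624 -0.53944222 -0.6825525 ]
 [-0.46687857  0.49793816 -0.73080913]] [-0.38650912 -0.23440422  1.18657896]
```

View pics/scene0.png

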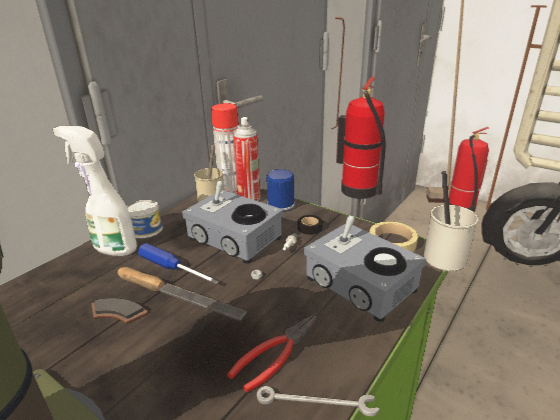

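View pics/side0.png

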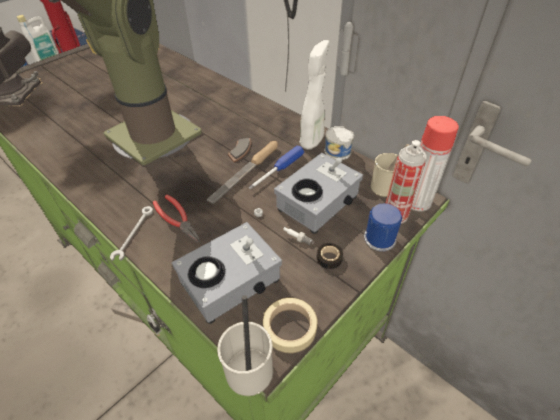

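The tripped box is the one at scene (365,265) and side (228,268): its bright disc shows in the well. The other box's well is dark. I'll enlarge both views.

Run:
```python
import cv2,numpy as np
a=cv2.imread('pics/scene0.png')[205:325,295:435];b=cv2.imread('pics/side0.png')[215:325,165:295]
f=lambda i:cv2.resize(i,(400*1,int(400*i.shape[0]/i.shape[1])),interpolation=cv2.INTER_CUBIC)
a,b=f(a),f(b);h=min(len(a),len(b));cv2.imwrite('pics/crop0.png',np.hstack([a[:h],b[:h]]));print(h)
```

```text
338
```

View pics/crop0.png

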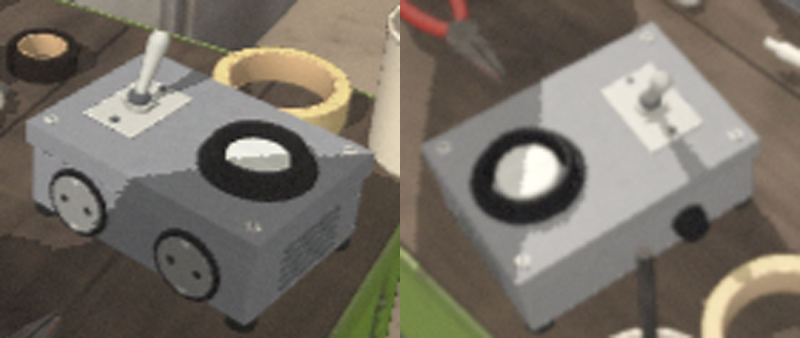

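```bash
cat > h.py <<'E'
import numpy as np
def ray(c,u,v,z):
    R=np.array(c['R']);t=np.array(c['t']);o=-R.T@t
    d=R.T@np.array([(u-c['cx'])/c['fx'],(v-c['cy'])/c['fy'],1]);return o+d*(z-o[2])/d[2]
E
python3 - <<'E'
from plant import env
from h import *
S=env.calibration('scene');D=env.calibration('side')
a=lambda u,v,z:ray(S,295+u/2.857,205+v/2.857,z).round(4)
b=lambda u,v,z:ray(D,165+(u-400)/3.077,215+v/3.077,z).round(4)
print('well',a(258,158,.082),b(527,172,.082));print('piv',a(140,98,.078),b(650,99,.078))
print('tip',a(160,35,.117),b(658,80,.117))
print('corners S',a(28,126,.07),a(262,240,.07),a(373,155,.07));print('D',b(422,148,.07),b(523,285,.07),b(760,142,.07),b(650,22,.07))
s=env.get_state();print(s['ee_pos'],s['t']);
from scipy.spatial.transform import Rotation as Ro
print(Ro.from_quat(s['eef_rot']).as_matrix().round(3));w=env.calibration('wrist');print(-np.array(w['R']).T@w['t'],w['R'])
E
```

```text
well [ 0.5338 -0.2386  0.082 ] [ 0.5463 -0.2365  0.082 ]
piv [ 0.5577 -0.1481  0.078 ] [ 0.5579 -0.1453  0.078 ]
tip [ 0.5752 -0.1505  0.117 ] [ 0.5754 -0.1511  0.117 ]
corners S [ 0.5008 -0.0996  0.07  ] [ 0.4801 -0.2657  0.07  ] [ 0.5915 -0.2886  0.07  ]
D [ 0.4755 -0.2653  0.07  ] [ 0.5978 -0.2845  0.07  ] [ 0.629  -0.1183  0.07  ] [ 0.504 -0.095  0.07 ]
[ 0.2681047  -0.56398509  0.25199475] 0.1
[[ 0.903  0.429 -0.001]
 [ 0.429 -0.903  0.001]
 [-0.    -0.002 -1.   ]]
[ 0.34266591 -0.52935786  0.38494356] [[ 0.42914729 -0.90323388 -0.00107668]
 [-0.85699794 -0.40755544  0.31536185]
 [-0.28528431 -0.13441397 -0.94897089]]
```

Run:
```python
from plant import env
from h import *
import cv2
S=env.calibration('scene');D=env.calibration('side')
def tri(p,q):
    P=[np.array([[c['fx'],0,c['cx']],[0,c['fy'],c['cy']],[0,0,1]])@np.c_[c['R'],c['t']] for c in(S,D)]
    X=cv2.triangulatePoints(P[0],P[1],np.float64(p),np.float64(q));return (X[:3]/X[3]).ravel().round(3)
print('handle tip',tri((446,174),(246,299)));print('cup rim',tri((453,222),(246,343)))
print('red can top',tri((224,108),(440,125)))
```

```text
handle tip [ 0.697 -0.269  0.187]
cup rim [ 0.708 -0.293  0.092]
red can top [0.711 0.271 0.222]
```

Request:
{"op": "step_arm", "data": {
  "plan": [
    [[0,0,-0.12],[0.035,-0.018,0],0],
    [[0,0,-0.24],[0.07,-0.036,0],0],
    [[0,0,-0.36],[0.105,-0.054,0],0],
    [[0,0,-0.48],[0.14,-0.072,0],0],
    [[0,0,-0.6],[0.175,-0.09,0],0],
    [[0,0,-0.72],[0.21,-0.107,0],0],
    [[0,0,-0.84],[0.245,-0.125,0],0],
    [[0,0,-0.962],[0.28,-0.143,0],0]
  ]
}}

```text
t: 0.77
ee_pos: [0.4604, -0.3135, 0.2525]
eef_rot: [0.761, 0.649, -0.0, -0.0]
contact_force: [1.3, 0.3, -0.3]
width: 0.037
finger_force: 0.0
```

Request:
{"op": "step_arm", "data": {
  "plan": [
    [[0,0,0],[0.033,0.018,0],0],
    [[0,0,0],[0.066,0.036,0],0],
    [[0,0,0],[0.1,0.054,0],0],
    [[0,0,0],[0.138,0.0745,0],0],
    [[0,0,0],[0.138,0.0745,0],0],
    [[0,0,0],[0.138,0.0745,0],0]
  ]
}}

```text
t: 1.27
ee_pos: [0.5576, -0.1874, 0.2525]
eef_rot: [0.761, 0.649, 0.001, -0.001]
contact_force: [-0.9, -1.0, 0.0]
width: 0.0005
finger_force: 0.0
```

```bash
cat >> h.py <<'E'
from scipy.spatial.transform import Rotation as Ro
def pix(c,X):
    p=np.array(c['R'])@X+c['t'];return (np.array([c['fx'],c['fy']])*p[:2]/p[2]+[c['cx'],c['cy']]).round(1)
def rel(s,X): return (Ro.from_quat(s['eef_rot']).inv().apply(np.array(X)-s['ee_pos'])).round(4)
E
python3 - <<'E'
from plant import env
from h import *
import cv2,pickle
s=env.get_state();c=env.calibration('wrist');im=env.get_image('wrist')
pickle.dump(c,open('w1.pkl','wb'));cv2.imwrite('pics/w1.png',im[:,:,::-1])
print(s['t'],s['ee_pos'],Ro.from_quat(s['eef_rot']).as_matrix().round(4),s['width'])
print(pix(c,np.array([.540,-.2375,.084])),pix(c,np.array([.5565,-.1465,.078])),pix(c,np.array([.576,-.15,.119])))
E
```

```text
1.2667 [ 0.55756985 -0.18744868  0.2524831 ] [[ 1.579e-01  9.875e-01  7.000e-04]
 [ 9.875e-01 -1.579e-01  1.900e-03]
 [ 2.000e-03  4.000e-04 -1.000e+00]] 0.0005290474131359564
[270.2 240.8] [271.4 155.6] [292.4 162.2]
```

View pics/w1.png

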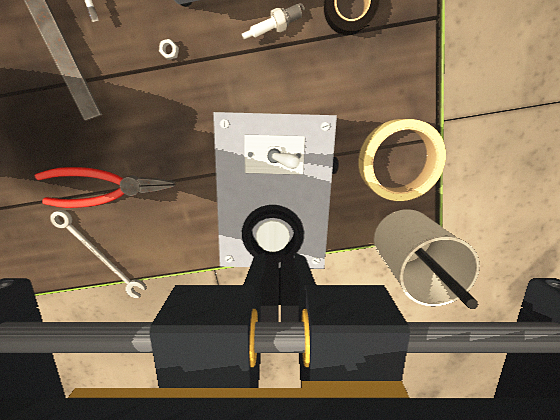

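The wrist view shows the lit button disc in the collar, centred near (273.5,235). The lever base is at (274,156), its tip at about (299,160), and the screws are at (225,124), (326,127), (229,259) and (316,261).

Run:
```python
from h import *
import pickle
c=pickle.load(open('w1.pkl','rb'))
print('well',ray(c,273.5,235,.084),'piv',ray(c,274,156,.078),'tip',ray(c,298,160,.117))
P=[ray(c,*p,.071) for p in((225,124),(326,127),(229,259),(316,261))]
print(np.round(P,4),np.mean(P,0))
```

```text
well [ 0.54469445 -0.2312474   0.084     ] piv [ 0.55907665 -0.14732844  0.078     ] tip [ 0.58127911 -0.14914993  0.117     ]
[[ 0.515  -0.1086  0.071 ]
 [ 0.6159 -0.1277  0.071 ]
 [ 0.4869 -0.2584  0.071 ]
 [ 0.5876 -0.2773  0.071 ]] [ 0.55134767 -0.19299598  0.071     ]
```

Request:
{"op": "step_arm", "data": {
  "plan": [
    [[0,0,0.028],[0.0195,0.028,0.0],0],
    [[0,0,0.028],[0.038,0.056,0.01],0],
    [[0,0,0.028],[0.038,0.056,0.045],0],
    [[0,0,0.028],[0.038,0.056,0.08],0],
    [[0,0,0.028],[0.038,0.056,0.11],0],
    [[0,0,0.028],[0.038,0.056,0.13],0],
    [[0,0,0.028],[0.038,0.056,0.1365],0],
    [[0,0,0.028],[0.038,0.056,0.1365],0]
  ]
}}

```text
t: 1.98
ee_pos: [0.6153, -0.165, 0.1143]
eef_rot: [0.773, 0.635, -0.002, -0.001]
contact_force: [0.3, -0.8, -0.0]
width: 0.0004
finger_force: 0.0
```

```bash
cat > look.py <<'E'
from plant import env
from h import *
import cv2,sys
s=env.get_state();print(s['t'],s['ee_pos'].round(4),s['contact_force'].round(1),2*np.arctan2(s['eef_rot'][1],s['eef_rot'][0]))
a=env.get_image('side')[195:315,165:325];b=env.get_image('wrist')[60:300,140:400]
f=lambda i:cv2.resize(i,(int(i.shape[1]*330/i.shape[0]),330),interpolation=cv2.INTER_CUBIC)
cv2.imwrite(sys.argv[1],np.hstack([f(a),f(b)])[:,:,::-1])
E
python3 look.py pics/l1.png
```

```text
1.9833 [ 0.6153 -0.165   0.1143] [ 0.3 -0.8 -0. ] 1.375351159283107
```

View pics/l1.png

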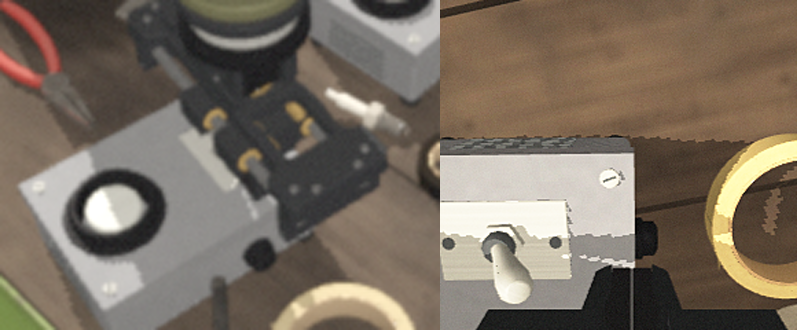

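The button still stands up. The fingers are behind the lever, about 6 mm too far to box -y. I'll correct that and push gently.

Request:
{"op": "step_arm", "data": {
  "plan": [
    [[0,0,0],[0.006,0,0],0],
    [[0,0,0],[0.006,-0.008,0],0],
    [[0,0,0],[0.006,-0.014,0],0],
    [[0,0,0],[0.006,-0.02,0],0],
    [[0,0,0],[0.006,-0.024,0],0],
    [[0,0,0],[0.006,-0.028,0],0],
    [[0,0,0],[0.006,-0.03,0],0]
  ]
}}

```text
t: 2.67
ee_pos: [0.5932, -0.152, 0.1185]
eef_rot: [0.772, 0.636, 0.004, 0.004]
contact_force: [6.7, -1.9, 5.4]
width: 0.0006
finger_force: 3.7
```

Request:
{"op": "step_arm", "data": {
  "plan": [
    [[0,0,0],[0,-0.003,0.002],0],
    [[0,0,0],[0,-0.006,0.004],0],
    [[0,0,0],[0,-0.006,0.004],0]
  ]
}}

```text
t: 2.92
ee_pos: [0.5846, -0.1503, 0.1133]
eef_rot: [0.772, 0.636, 0.001, 0.001]
contact_force: [1.8, -0.2, 0.7]
width: 0.0003
finger_force: 0.9
```

```bash
python3 look.py pics/l2.png
```

```text
2.9167 [ 0.5846 -0.1503  0.1133] [ 1.8 -0.2  0.7] 1.377559591842111
```

View pics/l2.png

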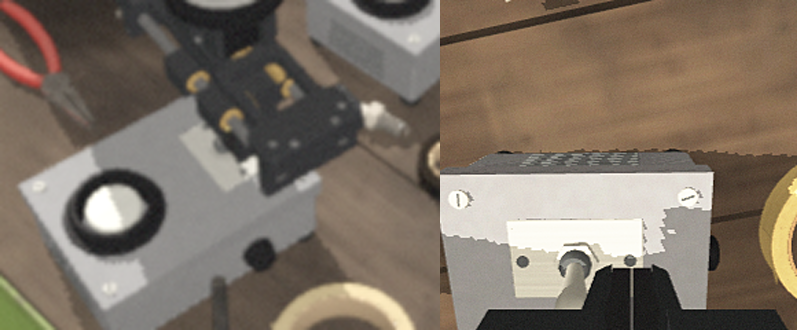

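The finger has the bat near upright, and force is low. I'll carry on past the middle.

Request:
{"op": "step_arm", "data": {
  "plan": [
    [[0,0,0],[0,-0.004,0],0],
    [[0,0,0],[0,-0.008,0],0],
    [[0,0,0],[0,-0.012,0],0],
    [[0,0,0],[0,-0.015,0],0],
    [[0,0,0],[0,-0.015,0],0]
  ]
}}

```text
t: 3.43
ee_pos: [0.5671, -0.1471, 0.1119]
eef_rot: [0.772, 0.636, -0.001, -0.001]
contact_force: [0.2, 0.6, 0.9]
width: 0.0005
finger_force: 0.0
```

Request:
{"op": "step_arm", "data": {
  "plan": [
    [[0,0,0],[0,0.006,-0.03],0],
    [[0,0,0],[0,0.004,-0.06],0],
    [[0,0,0],[-0.03,0,-0.06],0],
    [[0,0,0],[-0.06,-0.004,-0.06],0],
    [[0,0,0],[-0.092,-0.006,-0.05],0],
    [[0,0,0],[-0.092,-0.006,-0.04],0],
    [[0,0,0],[-0.092,-0.006,-0.04],0],
    [[0,0,0],[-0.092,-0.006,-0.04],0]
  ]
}}

```text
t: 4.1
ee_pos: [0.5448, -0.2355, 0.1518]
eef_rot: [0.772, 0.636, 0.0, -0.001]
contact_force: [-0.2, -0.1, 0.6]
width: 0.0004
finger_force: 0.0
```

```bash
python3 look.py pics/l3.png; python3 -c "
from plant import env
from h import *
s=env.get_state();print(rel(s,[.5431,-.2363,.1]));c=env.calibration('wrist')
for X in ([.5431,-.2363,.084],s['ee_pos']+[0,0,-.014]):print((pix(c,np.array(X))-[140,60])*330/240+[440,0])"
```

```text
4.1 [ 0.5448 -0.2355  0.1518] [-0.2 -0.1  0.6] 1.3780531787513306
[-0.0025 -0.0025  0.0526]
[626.0375 238.975 ]
[630.575  285.5875]
```

View pics/l3.png

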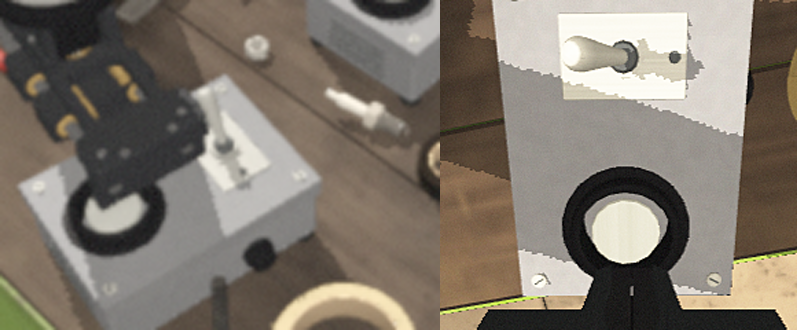

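Lever is off (leaning to the robot). The disc spans crop (590–661, 194–265). I'll pin down its centre by fitting a 19 mm circle at z=0.078.

Run:
```python
from plant import env
from h import *
import cv2
from scipy.optimize import least_squares
c=env.calibration('wrist');im=env.get_image('wrist')
g=cv2.cvtColor(im,cv2.COLOR_RGB2GRAY)
u0,v0=140+186/1.375,60+228/1.375
m=np.zeros_like(g);m[195:252,245:310]=(g[195:252,245:310]>130)
n,l,st,ce=cv2.connectedComponentsWithStats(m);k=l[int(v0),int(u0)];print(st[k],ce[k])
ct=max(cv2.findContours((l==k).astype('uint8'),0,1)[0],key=cv2.contourArea)[:,0]
P=np.array([ray(c,u,v,.078)[:2] for u,v in ct if v<st[k][1]+st[k][3]*.7])
r=least_squares(lambda p:np.hypot(*(P-p[:2]).T)-p[2],[.543,-.236,.019],loss='soft_l1',f_scale=.0005);print(r.x,r.cost)
for p in((540,281),(714,280)):print(ray(c,140+(p[0]-440)/1.375,60+p[1]/1.375,.071))
s=env.get_state();print(s['ee_pos'],rel(s,[*r.x[:2],.1]))
```

```text
[ 245  201   60   51 2289] [274.50764526 224.96679773]
[ 0.54303844 -0.23343833  0.02121422] 2.6065790438291787e-05
[ 0.48714264 -0.25811893  0.071     ]
[ 0.58759688 -0.27692951  0.071     ]
[ 0.54609522 -0.23445257  0.152774  ] [ 0.0004 -0.0033  0.0528]
```

Request:
{"op": "step_arm", "data": {
  "plan": [
    [[0,0,0],[0,-0.0025,0.02],0],
    [[0,0,0],[0,-0.0025,0.045],0],
    [[0,0,0],[0,-0.0025,0.05],0],
    [[0,0,0],[0,-0.0025,0.055],0],
    [[0,0,0],[0,-0.0025,0.055],0]
  ]
}}

```text
t: 4.67
ee_pos: [0.5429, -0.2351, 0.0971]
eef_rot: [0.772, 0.636, 0.0, -0.0]
contact_force: [0.5, -0.7, -0.1]
width: 0.0002
finger_force: 0.0
```

Request:
{"op": "step_arm", "data": {
  "plan": [
    [[0,0,0],[0,0,0.004],0],
    [[0,0,0],[0,0,0.007],0],
    [[0,0,0],[0,0,0.01],0],
    [[0,0,0],[0,0,0.01],0]
  ]
}}

```text
t: 5.0
ee_pos: [0.5436, -0.2359, 0.0876]
eef_rot: [0.772, 0.636, 0.001, 0.001]
contact_force: [1.1, 1.2, 2.5]
width: 0.0005
finger_force: 1.3
```

Request:
{"op": "step_arm", "data": {
  "plan": [
    [[0,0,0],[0,0,0.003],0],
    [[0,0,0],[0,0,0.006],0],
    [[0,0,0],[0,0,0.009],0],
    [[0,0,0],[0,0,0.01],0],
    [[0,0,0],[0,0,0.01],0]
  ]
}}

```text
t: 5.42
ee_pos: [0.5419, -0.2359, 0.0766]
eef_rot: [0.772, 0.636, -0.001, -0.001]
contact_force: [0.7, -0.6, 0.4]
width: 0.0006
finger_force: 0.0
```

Request:
{"op": "step_arm", "data": {
  "plan": [
    [[0,0,0],[0,0,-0.03],0],
    [[0,0,0],[0,0,-0.065],0],
    [[0,0,0],[0,0,-0.1],0],
    [[0,0,0],[0.03,-0.018,-0.1],0],
    [[0,0,0],[0.06,-0.036,-0.1],0],
    [[0,0,0],[0.089,-0.054,-0.1],0],
    [[0,0,0],[0.089,-0.054,-0.1],0],
    [[0,0,0],[0.089,-0.054,-0.1],0]
  ]
}}

```text
t: 6.08
ee_pos: [0.5062, -0.1362, 0.1775]
eef_rot: [0.771, 0.637, -0.0, -0.0]
contact_force: [0.6, -0.4, -0.4]
width: 0.0004
finger_force: 0.0
```

```bash
python3 look.py pics/l4.png; python3 -c "
from plant import env
from h import *
s=env.get_state();print(rel(s,[.506,-.1376,.116]))"
```

```text
6.0833 [ 0.5062 -0.1362  0.1775] [ 0.6 -0.4 -0.4] 1.3822095154320653
[ 0.0014 -0.0012  0.0612]
```

View pics/l4.png

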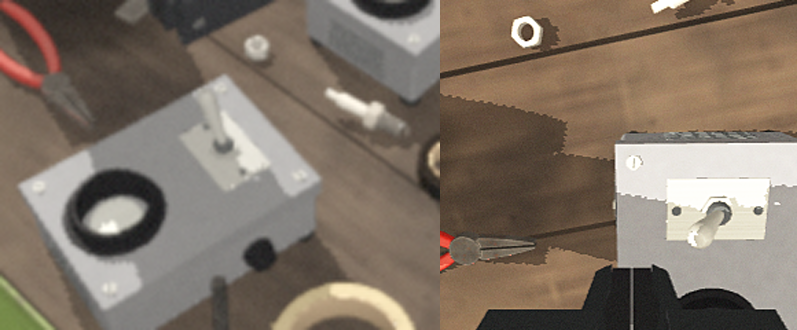

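The disc now lies deep (home), the box hasn't moved, and the lever is off. Next I'll push the lever to on.

Request:
{"op": "step_arm", "data": {
  "plan": [
    [[0,0,0],[-0.001,-0.001,0.025],0],
    [[0,0,0],[-0.001,-0.001,0.05],0],
    [[0,0,0],[-0.001,-0.001,0.062],0],
    [[0,0,0],[-0.001,0.006,0.062],0],
    [[0,0,0],[-0.001,0.012,0.062],0],
    [[0,0,0],[-0.001,0.018,0.062],0],
    [[0,0,0],[-0.001,0.023,0.062],0],
    [[0,0,0],[-0.001,0.027,0.062],0]
  ]
}}

```text
t: 6.85
ee_pos: [0.5334, -0.1452, 0.1163]
eef_rot: [0.772, 0.635, -0.0, 0.0]
contact_force: [-2.1, 0.6, 0.9]
width: 0.0004
finger_force: 0.9
```

Request:
{"op": "step_arm", "data": {
  "plan": [
    [[0,0,0],[0,0.004,0],0],
    [[0,0,0],[0,0.008,0],0],
    [[0,0,0],[0,0.012,0],0],
    [[0,0,0],[0,0.015,0],0],
    [[0,0,0],[0,0.015,0],0]
  ]
}}

```text
t: 7.27
ee_pos: [0.549, -0.1474, 0.1154]
eef_rot: [0.772, 0.636, 0.001, 0.001]
contact_force: [0.2, -0.7, 0.2]
width: 0.0006
finger_force: 0.0
```

Request:
{"op": "step_arm", "data": {
  "plan": [
    [[0,0,0],[0,0.003,0],0],
    [[0,0,0],[0,-0.008,-0.01],0],
    [[0,0,0],[0,-0.016,-0.045],0],
    [[0,0,0],[0,-0.05,-0.08],0],
    [[0,0,0],[0,-0.08,-0.1],0],
    [[0,0,0],[0,-0.08,-0.1],0],
    [[0,0,0],[0,-0.08,-0.1],0]
  ]
}}

```text
t: 7.85
ee_pos: [0.4684, -0.132, 0.2166]
eef_rot: [0.772, 0.636, 0.0, 0.001]
contact_force: [0.4, -0.2, 0.3]
width: 0.0003
finger_force: 0.0
```

```bash
python3 look.py pics/l5.png
```

```text
7.85 [ 0.4684 -0.132   0.2166] [ 0.4 -0.2  0.3] 1.3780749086570554
```

View pics/l5.png

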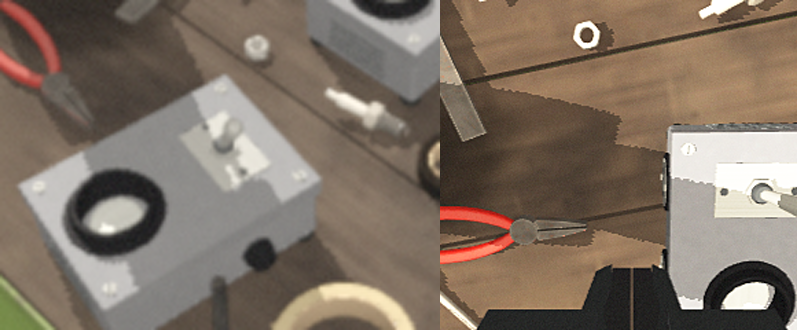

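The lever is on (leaning to the back), the button is home, and the box hasn't moved. The arm is clear.

```bash
python3 -c "
from plant import env
print(env.finish_job())"
```

```text
the job is handed in; nothing more can be done
None
```

The job is handed in: on the tripped box I pushed the lever off, pressed the reset button until it snapped home and pushed the lever back on; the last pictures show the box unmoved, and the arm never went near the other box or the loose items.

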